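Dock the cordless pepper mill and lock it

ROBOT

A 6-joint arm with a two-finger parallel gripper is mounted at the origin on the work surface. World frame = base frame: x ahead of the robot, y to its left, z up, the work surface at z = 0. Lengths are in m, angles in rad, forces in N, time in s.
With the tool pointing down it reaches from about 0.325 to 0.9 m from the base axis. Payload 6.1 kg.
Tool frame: the origin (TCP) lies at the very end of the fingers, on their centre line; the grasp point (between the pads) lies 19 mm behind it; z points along the fingers, y is the line along which they close (so a half turn about z gives the same grasp; the last joint's range is limited). The gripper opens to 87 mm and grips with 3 to 60 N. Pads are 19 mm wide; open, the fingers measure 117 mm over their backs; the gripper's body (75 mm by 190 mm) begins 51 mm behind the grasp point.
Start: joints at [-1.287, 0.22, 1.526, -0, 1.395, -0.126], TCP at [0.249, -0.573, 0.223] pointing down, gripper open.
Joint ranges: [-2.98, 2.98], [-0.91, 2.08], [0.09, 2.57], [-1.24, 4.39], [0.2, 2.65], [-2.68, 2.68]. Speed limits (rad/s): [2.57, 2.57, 3.01, 3.14, 3.14, 3.14].

INTERFACE

Orientations are given as a rotation vector (axis times angle).
In Python, from rig import r gives the robot as it stands. Calls block until the motion is done:
- r.reach(position, orientation): joint-space move of the TCP to a pose.
- r.line_to(position, attitude=None, rate=0.15, f_stop=None): straight line of the TCP; attitude=None keeps the orientation; rate is the mean speed in m/s. With f_stop (N) it stops when the force on the tool has changed by that much, and returns True; else False.
- r.goto_joints(angles): joint-space move.
- r.gripper_to(opening, f_grip=None): finger opening in m; f_grip is the grip in N (None keeps the last); returns when the fingers have stopped.
- r.dwell(seconds).
- r.ik(position, orientation): joint angles nearest the present ones, or None.
- r.read_camera(name): name is "scene" or "side" or "wrist"; returns a dict with "color" (480x640x3 uint8, red, green, blue), "z_map" (480x640 float32, m along the optical axis (not along the pixel's ray), 0 where there is no reading), "fx", "fy", "cx", "cy" (pixels), "k1" (the pictures are not rectified: a ray, as slopes to the right and down, at radius r is drawn at 1 + k1 r^2 times it, then the intrinsics apply), "rvec" (rotation vector, rad) and "tvec" (3), from world to camera coordinates, as OpenCV has them; the wrist camera has in their place "T_tool_cam" (4x4, takes a point from camera to tool coordinates, whose origin is the TCP and whose axes are the flange's). Camera axes: x right, y down, z forward; pixel columns grow to the right and rows downward; lengths in m; the calibration is good to about 2 mm. A picture is of the moment at which its call begins: read the wrist's pose just before it.
A pose or a line that the arm cannot do raises r.PlanningError and nothing moves.
- r.sign_off(): hands the job in; it is judged then, once.
Readings, each from a call of its own:
- r.current_time(): time.
- r.current_qpos(): joint angles.
- r.current_dq(): joint speeds.
- r.current_joint_torque(): joint torques, N m.
- r.current_eef_pos(): TCP position.
- r.current_eef_rot(): TCP orientation.
- r.current_contact_force(): force on the tool from outside, world axes, zero at the start.
- r.current_moment(): the same for the moment, N m.
- r.current_grip_width(): finger opening in m.
- r.current_gripper_force(): force on a finger pad.
Only numpy, scipy, OpenCV 4.12 (cv2) and the standard library are available. Lean on these libraries where they do the work, as an engineer would, in place of code of your own. Each camera call takes 0.05 s, during which the arm holds its last target. There are 200 camera calls.

TASK

Put the cordless square pepper mill on charge: push its square plug foot fully home into the leaning bamboo dock, so that its collar lies flat on the dock, and then swing the chrome lever with the red knob all the way round so that its tongue locks over the collar. Leave the mill locked in the dock and the other things on the counter standing where they are.

Things in the scene. Friction and masses are not known exactly. Their poses are not given: they have to be found in the camera images.
- mill: Cordless pepper mill, 0.35 kg, 151 mm tall, loose, upright. Origin: centre of its underside; z up along it, x and y normal to its flat sides. Black square plug 40 x 40, 30 mm long (lowest 4 mm 36 x 36); grey collar 64 x 64 at z 30 to 38 mm; steel body 46 x 46 up to 130 mm; black cap to 142, red dome to 151 mm. Plug fits in any quarter turn.
- mill_grip (a point): Point on the mill's axis 110 mm above its underside, a good height to grasp the 46 mm wide flat-sided body (40 mm below the mill's top).
- socket: Fixed bamboo block, 110 (x) x 140 (y) x 45 mm, top face leaning 25 degrees to look up and towards the robot. Origin: centre of the square socket's mouth on that face, 74 mm above the counter; z: outward normal of the face, y: level, x: up the slope. Socket 42.5 x 42.5 mm, sides along x and y, 34 mm deep, chamfered 3 mm. Plug fully home: mill origin at z = -30 mm, collar on the face.
- latch (a joint): Angle of the chrome turn lever, 0 to 1.57 rad, starts open at 0 to 0.3, stays where left (1 N at the knob). At 0 its handle points along the socket's +x and its tongue along -x, clear of the mouth; growing, the handle swings towards the socket's -y; at 1.57 handle along -y, tongue along +y, over a seated collar.
- latch_pivot (a point): Where the lever's axis meets the dock's face: (0, -51, 0) mm in the socket frame; the axis is parallel to the socket's z. The lever's bar is 12 mm wide, 10.5 to 18.5 mm above the face; its tongue reaches 26 mm from the axis. Site axes turn with the lever, x along the handle.
- latch_knob (a point): Centre of the top of the lever's red upright knob: a 16 mm thick post parallel to the socket's z, from 18.5 to 62.5 mm above the dock's face, 82 mm from the lever's axis.
- pepper_mill: Silver-plated turned pepper mill, bystander, 60 mm across, 180 mm tall, origin at the centre of its underside, z up.
- salt_pig: Blue stoneware salt pig, bystander, 100 mm across, 116 mm tall, origin at the centre of its underside, z up.
- tamper: Steel tamping disc with upright wooden-knobbed handle, bystander, disc 72 mm across, 68 mm tall overall, origin at the centre of its underside, z up.
Not all that is in view belongs to the job. Leave any orange look-alike of the mill alone. What is shaped like the part that bears socket but orange is not meant.

How it is judged:
On the way, in this order (a step that is already met when the one before it is completed fails the run):
1. the mill's plug is fully home in the socket while the lever is still open (z of mill in the frame of socket below -0.0275 m and x of mill in the frame of socket between -0.004 and 0.004 m and y of mill in the frame of socket between -0.004 and 0.004 m and angle between the z axis of mill and the z axis of socket, either way round below 0.06 rad and value of joint latch below 0.8 rad), for 0.2 s.
2. the lever is swung round over the collar of the seated mill (z of mill in the frame of socket below -0.0275 m and x of mill in the frame of socket between -0.004 and 0.004 m and y of mill in the frame of socket between -0.004 and 0.004 m and angle between the z axis of mill and the z axis of socket, either way round below 0.06 rad and value of joint latch above 1.4 rad), for 0.2 s.
At the end, for the whole second after the job is handed in: The mill is at rest with its plug within 2.5 mm of fully home, centred within 4 mm and in line with the socket within 0.06 rad; the lever stands at 1.40 rad or more, over the collar; the three other things stand upright (within 0.2 rad) and within 30 mm of where they were (all of step 2 and linear speed of mill below 0.02 m/s and angle between each of pepper_mill, salt_pig, tamper's own z axis and vertical below 0.2 rad and distance of each of pepper_mill, salt_pig, tamper from where it was at the start of the episode below 0.03 m); the robot touches nothing.
It fails at once if the silver-plated pepper mill is tipped or pushed more than 30 mm (distance of pepper_mill from where it was at the start of the episode above 0.03 m or angle between pepper_mill's own z axis and vertical above 0.35 rad).
It fails at once if the salt pig is tipped or pushed more than 30 mm (distance of salt_pig from where it was at the start of the episode above 0.03 m or angle between salt_pig's own z axis and vertical above 0.35 rad).
It fails at once if the steel tamping disc is tipped or pushed more than 30 mm (distance of tamper from where it was at the start of the episode above 0.03 m or angle between tamper's own z axis and vertical above 0.35 rad).
It also fails if it takes over 59 s, if anything falls off the work surface, if the arm or the gripper's body presses on something with over 40 N, if the wrist force passes 120 N, or if a joint passes its speed limit or range.

## Working session

There is one attempt and no reset: what is moved stays moved. The work goes in short steps, each a Python script; the robot and the scene stay as the last script left them, time stands still between calls to the robot, and variables do not carry over. Pictures are saved under pics/ and viewed, at most 10 in all, crops included, and the job is handed in when it is done.

```bash
ls; mkdir -p pics; cat > h.py <<'E'
import numpy as np, cv2
from scipy.spatial.transform import Rotation as R
from rig import r
def cam(name):
    if name=='wrist':
        p=np.array(r.current_eef_pos());o=R.from_rotvec(r.current_eef_rot()).as_matrix()
        d=r.read_camera(name);T=np.eye(4);T[:3,:3]=o;T[:3,3]=p
        d['Twc']=T@np.array(d['T_tool_cam'])
    else:
        d=r.read_camera(name);Rm=R.from_rotvec(np.ravel(d['rvec'])).as_matrix()
        T=np.eye(4);T[:3,:3]=Rm.T;T[:3,3]=-Rm.T@np.ravel(d['tvec']);d['Twc']=T
    return d
def rays(d,uv):
    uv=np.asarray(uv,float).reshape(-1,2)
    K=np.array([[d['fx'],0,d['cx']],[0,d['fy'],d['cy']],[0,0,1.]])
    s=cv2.undistortPointsIter(uv.reshape(-1,1,2),K,np.array([d['k1'],0,0,0.]),None,None,(3,50,1e-9)).reshape(-1,2) if False else cv2.undistortPoints(uv.reshape(-1,1,2),K,np.array([d['k1'],0,0,0.])).reshape(-1,2)
    return np.c_[s,np.ones(len(s))]
def pts(d,mask):
    v,u=np.nonzero(mask&(d['z_map']>0))
    c=rays(d,np.c_[u,v])*d['z_map'][v,u][:,None]
    return c@d['Twc'][:3,:3].T+d['Twc'][:3,3],np.c_[u,v]
def plane(d,uv,n,p0):
    w=rays(d,uv)@d['Twc'][:3,:3].T;o=d['Twc'][:3,3]
    return o+w*(((np.asarray(p0)-o)@n)/(w@n))[:,None]
def save(d,name): cv2.imwrite('pics/'+name+'.png',d['color'][:,:,::-1])
E
python3 - <<'E'
from h import *
import pickle
for n in('scene','side'):
    d=cam(n);save(d,n);pickle.dump(d,open(n+'.pkl','wb'));print(n,d['Twc'][:3,3],d['Twc'][:3,2],d['fx'],d['k1'])
E
```

```text
pics
scene [1.46272007 0.29303432 0.75792302] [-0.77937007 -0.28123576 -0.55990065] 510.14793485483756 -0.0639727178363254
side [0.35237163 0.77667559 1.00825393] [ 0.19079116 -0.65959401 -0.72700377] 557.4970263173199 -0.08644782806654255
```

View pics/scene.png

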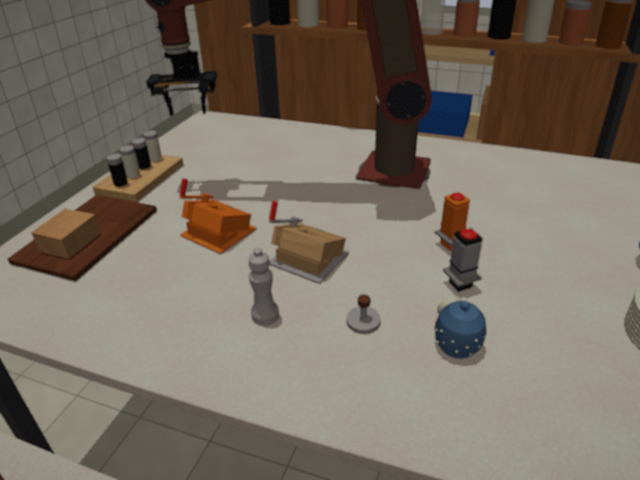

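View pics/side.png

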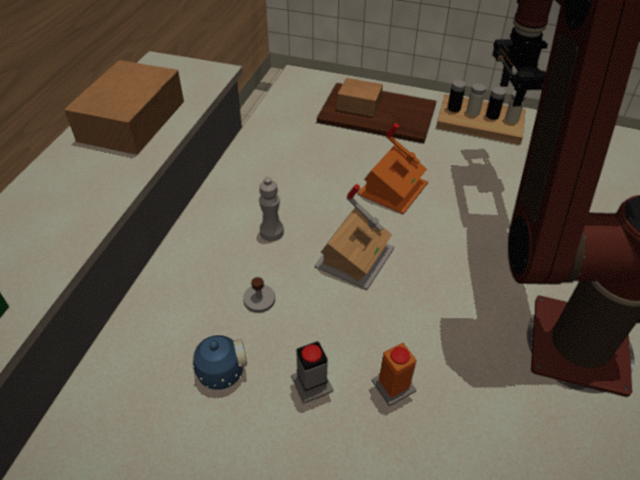

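The scene view shows the mill at about (465,260) behind the orange look-alike at (455,220), and the bamboo dock at (310,247) with its red knob at (273,210). In the side view the mill is at (312,370), the dock at (357,245) and the knob at (354,192). Next I'll get coarse positions from these.

```bash
python3 - <<'E'
from h import *
import pickle
for n,boxes in(('scene',dict(mill=(440,225,490,295),dock=(265,195,355,280),sp=(435,295,490,360),pm=(245,245,285,325),tam=(345,290,385,335))),('side',dict(mill=(290,335,335,400),dock=(315,180,395,285),sp=(190,330,250,390),pm=(255,175,288,245),tam=(240,273,278,312)))):
    d=pickle.load(open(n+'.pkl','rb'));hsv=cv2.cvtColor(d['color'],cv2.COLOR_RGB2HSV).astype(int)
    H,S,V=hsv[...,0],hsv[...,1],hsv[...,2]
    red=((H<6)|(H>172))&(S>190)&(V>80); bam=(H>8)&(H<22)&(S>75)&(V>80)
    for k,(a,b,c,e) in boxes.items():
        m=np.zeros(H.shape,bool);m[b:e,a:c]=1
        P,uv=pts(d,m)
        if k in('mill','dock'):
            rm=m&red;Q,q=pts(d,rm);u=np.argwhere(rm)[:,::-1]
            print(n,k,'red n',len(u),'uv',u.mean(0).round(1) ,'median',np.median(Q,0).round(4) if len(Q) else None,'rng',np.ptp(u,axis=0), 'zmax',Q[:,2].max() if len(Q) else None)
            if k=='mill': print('  dome ray z=.148',plane(d,u.mean(0),np.array([0,0,1.]),[0,0,.147]).round(4))
        if k=='dock':
            Q,q=pts(d,m&bam)
            # ransac top plane leaning 25deg
            rng=np.random.default_rng(0);best=None
            for _ in range(1500):
                A=Q[rng.choice(len(Q),3,False)];nn=np.cross(A[1]-A[0],A[2]-A[0]);l=np.linalg.norm(nn)
                if l<1e-6: continue
                nn/=l;nn*=np.sign(nn[2])
                if abs(nn[2]-np.cos(.436))>.04: continue
                i=abs((Q-A[0])@nn)<.003
                if best is None or i.sum()>best.sum(): best=i
            T=Q[best];c0=T.mean(0);nn=np.linalg.svd(T-c0)[2][2];nn*=np.sign(nn[2])
            print('  plane n',nn.round(3),'c',c0.round(4),best.sum(),len(Q),'tilt',np.degrees(np.arccos(nn[2])),'az',np.degrees(np.arctan2(nn[1],nn[0])))
            print('  min/max',T.min(0).round(3),T.max(0).round(3))
        if k not in('mill','dock'):
            Q=P[P[:,2]>.012];print(n,k,Q.mean(0).round(3),np.percentile(Q,2,axis=0).round(3),np.percentile(Q,98,axis=0).round(3))
        if k=='mill':
            Q=P[P[:,2]>.05];print('  body',np.percentile(Q,3,axis=0).round(3),np.percentile(Q,97,axis=0).round(3))
E
```

```text
scene mill red n 120 uv [467.7 233.8] median [0.5273 0.273  0.1467] rng [16 10] zmax 0.15130646540350656
  dome ray z=.148 [[0.5276 0.273  0.147 ]]
  body [0.381 0.221 0.053] [0.551 0.301 0.148]
scene dock red n 58 uv [273.  210.2] median [ 0.5665 -0.1603  0.1481] rng [ 6 17] zmax 0.16655315216005218
  plane n [-0.407  0.091  0.909] c [ 0.531  -0.0852  0.0768] 616 2184 tilt 24.657381578647353 az 167.46581106506852
  min/max [ 0.453 -0.167  0.046] [ 0.585 -0.012  0.099]
scene sp [0.731 0.291 0.07 ] [0.673 0.247 0.021] [0.758 0.336 0.108]
scene pm [ 0.747 -0.106  0.088] [ 0.571 -0.157  0.014] [ 0.778 -0.083  0.175]
scene tam [0.709 0.097 0.027] [0.678 0.064 0.012] [0.737 0.127 0.068]
side mill red n 265 uv [311.4 352.8] median [0.5192 0.2773 0.1479] rng [19 17] zmax 0.1529890569301483
  dome ray z=.148 [[0.5191 0.2763 0.147 ]]
  body [0.492 0.256 0.056] [0.546 0.305 0.151]
side dock red n 18 uv [356.2 187.1] median [ 0.5529 -0.1567  0.1639] rng [4 4] zmax 0.16763668008850663
  plane n [-0.411  0.09   0.907] c [ 0.5211 -0.0799  0.0726] 1543 2439 tilt 24.881203602949697 az 167.69664321953167
  min/max [ 0.458 -0.162  0.048] [ 0.583 -0.011  0.098]
side sp [0.694 0.307 0.076] [0.656 0.258 0.026] [0.743 0.34  0.11 ]
side pm [ 0.745 -0.095  0.093] [ 0.724 -0.117  0.015] [ 0.77  -0.08   0.175]
side tam [0.7   0.101 0.027] [0.67  0.07  0.012] [0.732 0.127 0.069]
```

```bash
cat >> h.py <<'E'
def Rot(z,y):  # tool rotation from approach z and closing dir y
    z=np.array(z,float);z/=np.linalg.norm(z);y=np.array(y,float);y-=z*(y@z);y/=np.linalg.norm(y)
    return np.c_[np.cross(y,z),y,z]
def feas(p,M): return r.ik(np.asarray(p).tolist(),R.from_matrix(M).as_rotvec().tolist())
def view(Tc,target,direc,ydir,dist):
    """TCP pose so that the cam looks at target along tool dir, from dist"""
    out=[]
    for s in(1,-1):
        M=Rot(direc,s*np.array(ydir)); C=M@Tc[:3,:3]
        pc=np.asarray(target)-C[:,2]*dist
        p=pc-M@Tc[:3,3]
        q=feas(p,M); out.append((p,M,q))
    return out
E
python3 - <<'E'
from h import *
d=cam('wrist');Tc=np.array(d['T_tool_cam']);np.save('Tc.npy',Tc);print(Tc.round(3),d['fx'],d['k1'])
a=np.radians(167.6);s,c=np.sin(np.radians(25)),np.cos(np.radians(25))
n=np.array([s*np.cos(a),s*np.sin(a),c]);y=np.array([np.sin(np.radians(12.4)),np.cos(np.radians(12.4)),0])
x=np.cross(y,n);print('n',n,'x',x,'y',y)
print(r.current_qpos())
for dist in(.25,.3,.35):
  for yd in (x,y):
    for p,M,q in view(Tc,[.525,-.088,.08],-n,yd,dist): print(dist,p.round(3),None if q is None else np.round(q,2))
E
```

```text
[[ 0.001 -0.967 -0.256  0.071]
 [ 1.     0.002 -0.002 -0.   ]
 [ 0.002 -0.256  0.967 -0.162]
 [ 0.     0.     0.     1.   ]] 426.5857969454805 -0.1056240471873445
n [-0.41275954  0.09075107  0.90630779] x [ 0.88516569 -0.1946163   0.42261826] y [0.21473533 0.97667228 0.        ]
[-1.28707971e+00  2.21063233e-01  1.52735866e+00 -2.55328383e-06
  1.39470089e+00 -1.26108524e-01]
0.25 [ 0.492 -0.088  0.152] [-0.38 -0.38  2.29  0.1   0.81 -0.22]
0.25 [ 0.493 -0.074  0.151] None
0.25 [ 0.498 -0.081  0.155] [-0.36 -0.37  2.27  0.08  0.8  -1.76]
0.25 [ 0.486 -0.08   0.149] [-0.37 -0.4   2.31  0.09  0.8   1.37]
0.3 [ 0.475 -0.071  0.196] [-0.35 -0.5   2.28  0.07  0.93 -0.17]
0.3 [ 0.47  -0.082  0.195] None
0.3 [ 0.467 -0.074  0.193] [-0.37 -0.52  2.3   0.08  0.93 -1.76]
0.3 [ 0.478 -0.079  0.198] [-0.37 -0.49  2.27  0.08  0.93  1.38]
0.35 [ 0.458 -0.054  0.24 ] [-0.32 -0.61  2.26  0.05  1.05 -0.12]
0.35 [ 0.447 -0.09   0.239] None
0.35 [ 0.436 -0.067  0.231] [-0.39 -0.67  2.31  0.08  1.07 -1.77]
0.35 [ 0.469 -0.077  0.247] [-0.38 -0.56  2.22  0.08  1.05  1.38]
```

```bash
python3 - <<'E'
from h import *
import pickle
Tc=np.load('Tc.npy')
a=np.radians(167.6);s,c=np.sin(np.radians(25)),np.cos(np.radians(25))
n=np.array([s*np.cos(a),s*np.sin(a),c]);y=np.array([np.sin(np.radians(12.4)),np.cos(np.radians(12.4)),0]);x=np.cross(y,n)
p,M,q=view(Tc,[.525,-.088,.08],-n,x,.35)[0]
r.goto_joints(q);r.dwell(.3);d=cam('wrist');save(d,'w1');pickle.dump(d,open('w1.pkl','wb'));print(r.current_time())
qs=[]
for ang in np.radians([0,30,60,90]):
  for p,M,q in view(Tc,[.523,.275,.14],[0,0,-1],[np.cos(ang),np.sin(ang),0],.33):
    print(p.round(3),None if q is None else np.round(q,2))
E
```

```text
2.5083
[0.524 0.289 0.297] [ 0.37  0.12  1.5  -0.    1.52  0.37]
[0.522 0.261 0.297] None
[0.517 0.288 0.297] [ 0.37  0.1   1.52  0.    1.52 -0.15]
[0.529 0.262 0.297] None
[0.512 0.283 0.297] [ 0.37  0.09  1.54 -0.    1.52 -0.68]
[0.534 0.267 0.297] [ 0.33  0.12  1.51 -0.    1.52  2.43]
[0.509 0.276 0.297] [ 0.36  0.07  1.55 -0.    1.52 -1.21]
[0.537 0.274 0.297] [ 0.34  0.13  1.49 -0.    1.52  1.91]
```

View pics/w1.png

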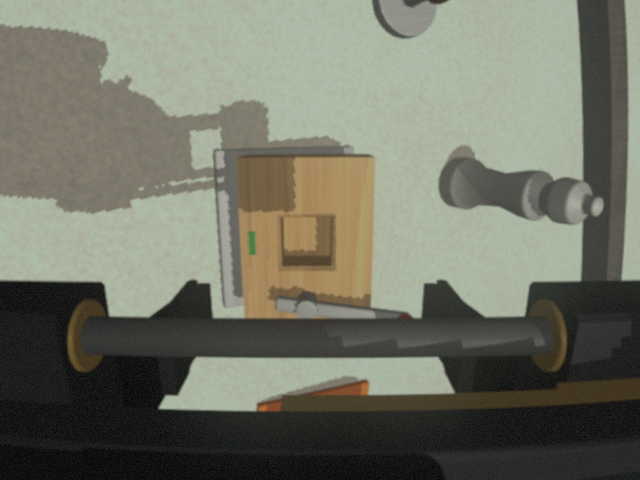

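The wrist view shows the dock face spanning columns 238–374 from row 157 down. The chamfered mouth covers (281–334, 215–269), the lever pivot is near (306,305) and the handle points right. Next I'll measure the mouth and look at the mill.

```bash
python3 - <<'E'
from h import *
import pickle
d=pickle.load(open('w1.pkl','rb'));hsv=cv2.cvtColor(d['color'],cv2.COLOR_RGB2HSV).astype(int)
m=np.zeros((480,640),bool);m[150:300,235:380]=1
P,uv=pts(d,m)
rng=np.random.default_rng(0);best=None
for _ in range(1500):
    A=P[rng.choice(len(P),3,False)];nn=np.cross(A[1]-A[0],A[2]-A[0]);l=np.linalg.norm(nn)
    if l<1e-6: continue
    nn/=l;nn*=np.sign(nn[2])
    if abs(nn[2]-np.cos(.436))>.03: continue
    i=abs((P-A[0])@nn)<.002
    if best is None or i.sum()>best.sum(): best=i
T=P[best];c0=T.mean(0);nn=np.linalg.svd(T-c0)[2][2];nn*=np.sign(nn[2])
print('n',nn.round(4),'tilt',np.degrees(np.arccos(nn[2])),'az',np.degrees(np.arctan2(nn[1],nn[0])),best.sum())
def axes(az):
    h=-np.array([np.cos(az),np.sin(az),0]);s,c=np.sin(np.radians(25)),np.cos(np.radians(25))
    n=-s*h+c*np.array([0,0,1]);y=np.array([-h[1],h[0],0]);return np.cross(y,n),y,n
hole=np.zeros((480,640),np.uint8)
hh=(P-c0)@nn
for t in(.0015,.003,.006,.012):
    hole[:]=0;k=(hh<-t)&(uv[:,0]>265)&(uv[:,0]<350)&(uv[:,1]>200)&(uv[:,1]<280);hole[uv[k,1],uv[k,0]]=1
    cs=max(cv2.findContours(hole,0,2)[0],key=cv2.contourArea);print(t,cv2.boundingRect(cs),cv2.minAreaRect(cs))
# bamboo mask edges: face outline
face=np.zeros((480,640),np.uint8);face[uv[best,1],uv[best,0]]=1
face=cv2.morphologyEx(face,2,np.ones((3,3)))
tops=[(u,np.nonzero(face[:,u])[0].min()) for u in range(250,366,5) if face[:,u].any()]
rgt=[(np.nonzero(face[v])[0].max(),v) for v in range(165,285,5)]
lft=[(np.nonzero(face[v])[0].min(),v) for v in range(165,285,5)]
for nm,L in(('top',tops),('right',rgt),('left',lft)):
    L=np.array(L,float);W=plane(d,L,nn,c0)
    g=cv2.fitLine(W[:,:3].astype(np.float32),cv2.DIST_HUBER,0,.001,.001).ravel();print(nm,L.mean(0),'dir',g[:3].round(4),'az',np.degrees(np.arctan2(g[1],g[0])),'pt',g[3:].round(4))
print('z at hole centre plane',plane(d,[[307.5,242]],nn,c0))
g=cv2.resize(d['color'][145:325,225:425],None,fx=4,fy=4,interpolation=cv2.INTER_CUBIC)[:600,:800];cv2.imwrite('pics/w1c.png',g[:,:,::-1])
np.save('pl.npy',np.r_[nn,c0])
q=view(np.load('Tc.npy'),[.523,.275,.14],[0,0,-1],[1,0,0],.33)[0][2]
r.goto_joints(q);r.dwell(.3);d=cam('wrist');save(d,'w2');pickle.dump(d,open('w2.pkl','wb'));print(r.current_time())
E
```

```text
n [-0.4133  0.0853  0.9066] tilt 24.95888838372055 az 168.3339034916191 15913
0.0015 (278, 214, 57, 56) ((305.9999694824219, 241.5), (55.99999237060547, 54.99999237060547), 0.0)
0.003 (279, 215, 55, 53) ((306.0, 241.0), (52.0, 54.0), 90.0)
0.006 (281, 217, 51, 49) ((305.9999694824219, 241.0), (47.99999237060547, 49.99999237060547), 90.0)
0.012 (281, 217, 51, 46) ((306.0, 239.5), (45.0, 50.0), 90.0)
top [307.5        157.66666667] dir [ 0.8875 -0.1854  0.422 ] az -11.798239 pt [ 0.5403 -0.0214  0.0771]
right [372.41666667 222.5       ] dir [0.2104 0.9776 0.0039] az 77.85554 pt [ 0.5726 -0.077   0.097 ]
left [239.29166667 222.5       ] dir [0.2145 0.9767 0.0059] az 77.61204 pt [ 0.4746 -0.0612  0.0509]
z at hole centre plane [[ 0.52069687 -0.08780446  0.07441429]]
4.1917
```

View pics/w1c.png

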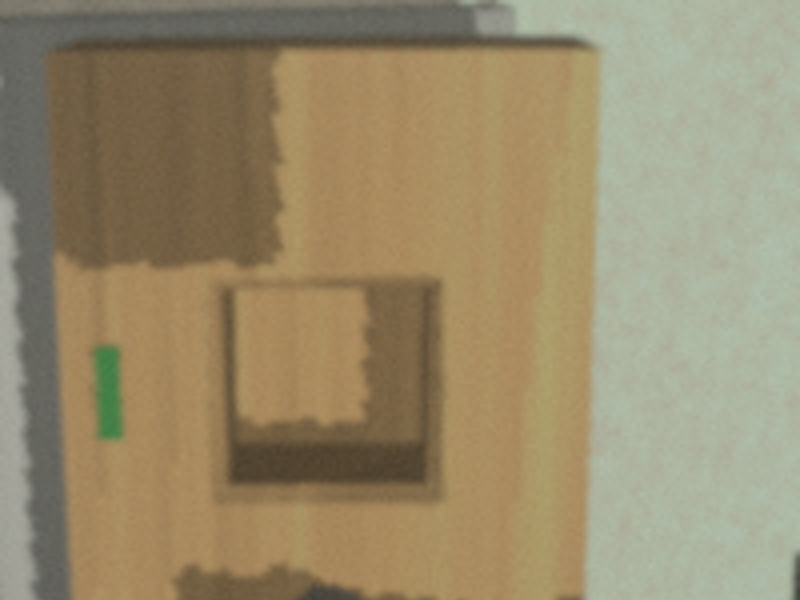

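View pics/w2.png

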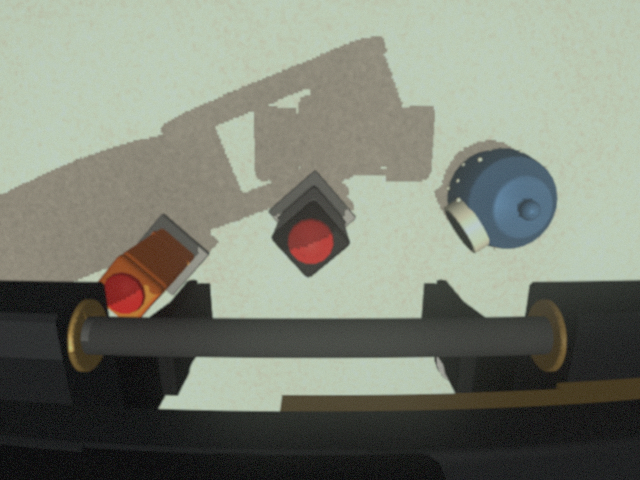

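The crop shows the mouth's outer chamfer corners at crop pixels (218,280) and (441,501), which is about (279.5,215) to (335.2,270) in the full picture. The second view shows the mill as a diamond turned about 45°, with its dome at (311,241), the orange mill at (140,270) and the salt pig at (503,200).

```bash
python3 - <<'E'
from h import *
import pickle
d=pickle.load(open('w1.pkl','rb'));pl=np.load('pl.npy');nn,c0=pl[:3],pl[3:]
cor=np.array([(218,280),(441,280),(441,502),(216,500)])/4+[225,145]-.375
W=plane(d,cor,nn,c0);print(W.round(4),np.linalg.norm(np.diff(W[[0,1,2,3,0]],axis=0),axis=1).round(4),'c',W.mean(0).round(4))
for a,b in((0,1),(3,2)): v=W[b]-W[a];print('x az',np.degrees(np.arctan2(v[1],v[0])))
for a,b in((3,0),(2,1)): v=W[b]-W[a];print('y az',np.degrees(np.arctan2(v[1],v[0]))-90)
d=pickle.load(open('w2.pkl','rb'));hsv=cv2.cvtColor(d['color'],cv2.COLOR_RGB2HSV).astype(int)
m=np.zeros((480,640),bool);m[160:280,260:365]=1
P,uv=pts(d,m)
k=(P[:,2]>.136)&(P[:,2]<.157);Q=P[k];print('top rect',cv2.minAreaRect(Q[:,:2].astype(np.float32)),len(Q))
k=(P[:,2]>.138)&(P[:,2]<.1445);Q=P[k];print('cap z',np.median(Q[:,2]),cv2.minAreaRect(Q[:,:2].astype(np.float32)))
red=((hsv[...,0]<6)|(hsv[...,0]>172))&(hsv[...,1]>170)&m
u=np.argwhere(red)[:,::-1];print(u.mean(0),plane(d,u.mean(0),np.array([0,0,1.]),[0,0,.145]),pts(d,red)[0].mean(0))
# cap outline by colour: dark + red -> hull, lines cast at z=.142
dk=((hsv[...,2]<60)|red)&m
c=max(cv2.findContours(dk.astype(np.uint8),0,2)[0],key=cv2.contourArea);print('dark',cv2.minAreaRect(c),cv2.boundingRect(c))
k=(P[:,2]>.03)&(P[:,2]<.042);Q=P[k];print('collar',cv2.minAreaRect(Q[:,:2].astype(np.float32)),len(Q))
m[:]=0;m[200:320,90:215]=1;P,_=pts(d,m);Q=P[(P[:,2]>.02)&(P[:,2]<.16)];print('orange',Q.min(0),Q.max(0))
q=cv2.resize(d['color'][160:285,255:370],None,fx=4,fy=4,interpolation=cv2.INTER_CUBIC);cv2.imwrite('pics/w2c.png',q[:,:,::-1])
E
```

```text
[[ 0.5053 -0.0607  0.0648]
 [ 0.5455 -0.0696  0.084 ]
 [ 0.5358 -0.1163  0.084 ]
 [ 0.4939 -0.1066  0.0639]] [0.0454 0.0477 0.0474 0.0473] c [ 0.5201 -0.0883  0.0742]
x az -12.482139887537027
x az -13.03434000162123
y az -13.974103392454921
y az -11.740496303048232
top rect ((0.5200122594833374, 0.2760915160179138), (0.04623780772089958, 0.046203430742025375), 40.997833251953125) 3378
cap z 0.1416059211533493 ((0.5200090408325195, 0.27621886134147644), (0.04602319002151489, 0.046071890741586685), 40.67033767700195)
[316.83673469 248.48979592] [[0.52509811 0.27060121 0.145     ]] [0.52506645 0.27155411 0.14846341]
dark ((305.3688659667969, 232.442626953125), (42.12413024902344, 56.5922966003418), 50.194427490234375) (274, 201, 67, 49)
collar ((0.5200440287590027, 0.2766498625278473), (0.06391650438308716, 0.06396529823541641), 40.97901153564453) 1199
orange [0.33687104 0.18958961 0.03025093] [0.41225684 0.2765951  0.15230697]
```

View pics/w2c.png

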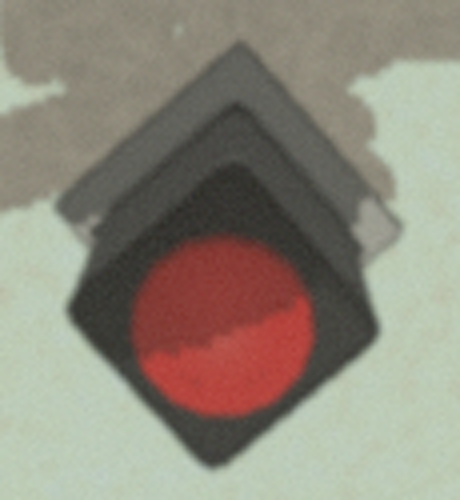

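The mill is at (0.520, 0.2764) with yaw 40.9°, and its measured 46 mm and 64 mm squares match the given sizes. The socket mouth is at (0.5203, -0.088, 0.0743), at the given 74 mm height and 25° tilt, with its x azimuth about -12.1°. Now I'll grasp.

```bash
cat >> h.py <<'E'
az=np.radians(-12.1);_s,_c=np.sin(np.radians(25)),np.cos(np.radians(25))
h_=np.array([np.cos(az),np.sin(az),0]);N=-_s*h_+_c*np.array([0,0,1]);Y=np.array([-h_[1],h_[0],0]);X=np.cross(Y,N)
S=np.array([.5203,-.088,.0743]);MILL=np.array([.520,.2764,0])
def W(x,y,z): return S+X*x+Y*y+N*z
def rv(M): return R.from_matrix(M).as_rotvec().tolist()
E
python3 - <<'E'
from h import *
best=[]
for k in range(4):
    a=np.radians(40.9+90*k);M=Rot([0,0,-1],[np.cos(a),np.sin(a),0]);q=feas(MILL+[0,0,.091],M)
    print('grasp',k,None if q is None else np.round(q,2))
for nm,yd in(('x',X),('-x',-X),('y',Y),('-y',-Y)):
    M=Rot(-N,yd);print(nm,[None if (q:=feas(W(0,0,h),M)) is None else np.round(q,2) for h in(.061,.19)])
k=3;a=np.radians(40.9+90*k)
qs=[(abs(feas(MILL+[0,0,.091],Rot([0,0,-1],[np.cos(a),np.sin(a),0]))[5]),a) for k in range(4) for a in[np.radians(40.9+90*k)] if feas(MILL+[0,0,.091],Rot([0,0,-1],[np.cos(a),np.sin(a),0])) is not None]
a=min(qs)[1];M=Rot([0,0,-1],[np.cos(a),np.sin(a),0]);print('use',np.degrees(a))
r.reach((MILL+[0,0,.2]).tolist(),rv(M))
r.line_to((MILL+[0,0,.091]).tolist(),rate=.1)
r.gripper_to(.03,f_grip=45);print('w',r.current_grip_width(),r.current_gripper_force())
r.line_to((MILL+[0,0,.30]).tolist(),rate=.15)
print('w',r.current_grip_width(),r.current_contact_force(),r.current_time())
E
```

```text
grasp 0 [ 0.35  0.26  1.74 -0.    1.14 -0.36]
grasp 1 [ 0.35  0.26  1.74 -0.    1.14 -1.93]
grasp 2 None
grasp 3 [ 0.35  0.26  1.74 -0.    1.14  1.21]
x [array([-0.37, -0.34,  2.3 ,  0.1 ,  0.75, -0.21]), array([-0.4 , -0.66,  2.28,  0.09,  1.09, -0.21])]
-x [None, None]
y [array([-0.37, -0.34,  2.3 ,  0.1 ,  0.75, -1.79]), array([-0.4 , -0.66,  2.28,  0.09,  1.09, -1.78])]
-y [array([-0.37, -0.34,  2.3 ,  0.1 ,  0.75,  1.36]), array([-0.4 , -0.66,  2.28,  0.09,  1.09,  1.36])]
use 40.9
w 0.045662589643996956 44.95911402627826
w 0.04583920743265051 [-0.10136031 -0.12724012 -4.38384719] 8.475
```

```bash
python3 - <<'E'
from h import *
M=Rot(-N,X)
r.reach(W(0,0,.19).tolist(),rv(M))
r.line_to(W(0,0,.097).tolist(),rate=.1);r.dwell(.3)
B=np.c_[X,Y,N]
def st(t): print(t,'tcp',((np.array(r.current_eef_pos())-S)@B*1000).round(1),'F',(np.array(r.current_contact_force())@B).round(1),'m',np.round(r.current_moment(),2),round(r.current_time(),1))
st('pre')
for z in(.085,.075,.065):
    s=r.line_to(W(0,0,z).tolist(),rate=.03,f_stop=20);st((z,s))
    if s: break
d=cam('wrist');save(d,'w3')
E
```

```text
pre tcp [ 0.4 -0.1 97.4] F [-2.  -0.4 -3.8] m [ 0.08  0.47 -0.02] 11.2
(0.085, False) tcp [-0.3  0.  84.7] F [-0.6 -0.2 -3.4] m [0.12 0.44 0.02] 11.8
(0.075, False) tcp [-0.2  0.  74.8] F [-1.6 -0.2 -3.3] m [0.14 0.49 0.02] 12.2
(0.065, False) tcp [-0.1  0.  64.8] F [-2.2  0.6 -3.7] m [ 0.14  0.46 -0.05] 12.7
```

```bash
python3 - <<'E'
from h import *
B=np.c_[X,Y,N]
def st(t): print(t,'tcp',((np.array(r.current_eef_pos())-S)@B*1000).round(1),'F',(np.array(r.current_contact_force())@B).round(1),round(r.current_time(),1))
s=r.line_to(W(0,0,.054).tolist(),rate=.02,f_stop=25);st(s);r.dwell(.4);st('')
r.gripper_to(.062);r.dwell(.3);st('open')
r.line_to(W(0,0,.20).tolist(),rate=.15);
p,M,q=view(np.load('Tc.npy'),W(0,-.03,.03),-N,X,.35)[0]
print(q);import pickle
r.goto_joints(q);r.dwell(.2);d=cam('wrist');save(d,'w4');pickle.dump(d,open('w4.pkl','wb'));d=cam('side');pickle.dump(d,open('s4.pkl','wb'))
cv2.imwrite('pics/s4.png',cv2.resize(d['color'][130:300,280:440],None,fx=3,fy=3)[:,:,::-1]);print(r.current_time())
E
```

```text
True tcp [ 0.3 -0.  60.6] F [-1.3 -0.4  4.4] 13.1
 tcp [ 0.2 -0.  60.6] F [ 1.4 -0.2  4.7] 13.5
open tcp [-2.3  0.3 59.6] F [0.2 0.4 0.9] 14.5
[-0.43896149 -0.68719904  2.26698878  0.10534277  1.13753123 -0.25143223]
16.0917
```

View pics/w4.png

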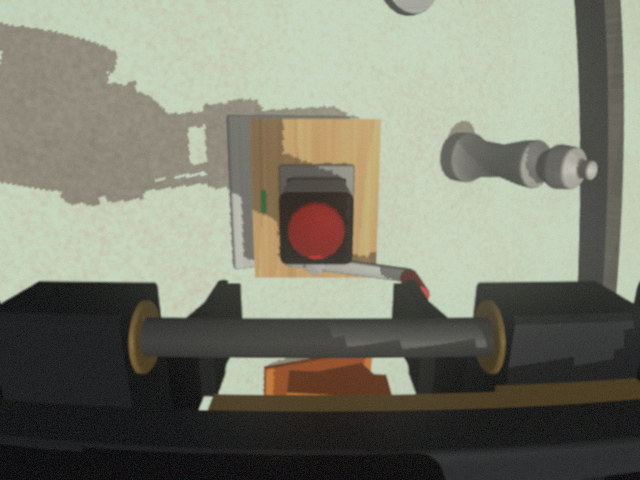

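View pics/s4.png

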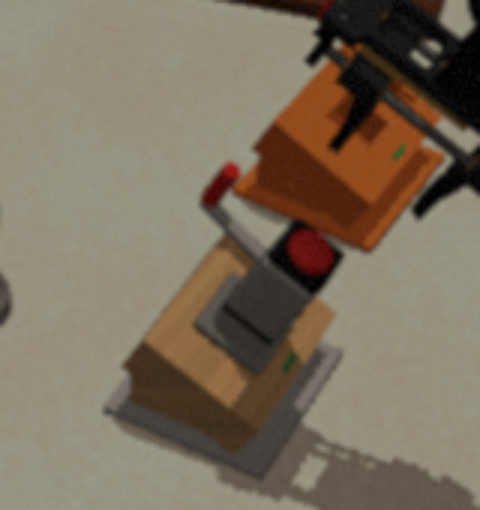

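The plug is in: in the wrist view the collar lies on the face around (316,170) with the dome at (316,230), and the side view shows it flush with the lever still open. Next I'll check seating depth, knob angle, and clearance to the orange dock for the lever swing.

```bash
python3 - <<'E'
from h import *
import pickle
B=np.c_[X,Y,N]
for f in('w4','s4','scene','side'):
    d=pickle.load(open(f+'.pkl','rb'));hsv=cv2.cvtColor(d['color'],cv2.COLOR_RGB2HSV).astype(int)
    P,uv=pts(d,np.ones((480,640),bool));L=(P-S)@B
    hs=hsv[uv[:,1],uv[:,0]]
    if f in('w4','s4'):
        k=(abs(L[:,0])<.04)&(abs(L[:,1])<.04)
        c=k&(L[:,2]>.107)&(L[:,2]<.117)&(hs[:,2]<80);print(f,'cap',L[c].mean(0).round(4),np.median(L[c,2]),cv2.minAreaRect(L[c,:2].astype(np.float32)) if c.any() else '')
        c=k&(L[:,2]>.004)&(L[:,2]<.014);print('collar h',np.median(L[c,2]),c.sum(),'x,y',np.percentile(L[c,:2],[2,98],axis=0).round(4))
        c=(np.hypot(L[:,0]-.12,L[:,1])<1)&((hs[:,0]<6)|(hs[:,0]>172))&(hs[:,1]>150)&(L[:,2]>.02)&(L[:,2]<.075)&(abs(L[:,0]-.08)<.04)&(abs(L[:,1]+.07)<.035)
        if c.any(): m=L[c].mean(0);print('knob',m.round(4),c.sum(),'theta',np.arctan2(-(m[1]+.051),m[0]))
    else:
        c=(hs[:,1]>150)&(hs[:,0]<14)&(L[:,1]<-.09)&(L[:,1]>-.4)&(abs(L[:,0])<.25)&(P[:,2]>.02)&(P[:,0]<.75)
        c&=~((abs(L[:,0]-.08)<.03)&(abs(L[:,1]+.07)<.035))
        O=P[c];Lo=L[c];print(f,'orange world',np.percentile(O,[1,99],axis=0).round(3).tolist(),'sock',np.percentile(Lo,[1,50,99],axis=0).round(3).tolist())
        np.save('or_'+f+'.npy',O)
O=np.r_[np.load('or_scene.npy'),np.load('or_side.npy')]
for th in np.arange(0,1.61,.2):
    k=np.array([.082*np.cos(th),-.051-.082*np.sin(th)]);t=np.array([-np.sin(th),-np.cos(th)])
    p=k-t*.023;M=Rot(-N,-(X*t[0]+Y*t[1]));T=W(*p,.045);q=feas(T,M)
    D=(O-T)@M
    bx=np.maximum(abs(D)-[.0375,.095,0],0);bz=np.maximum(D[:,2]+.07,0)
    body=np.sqrt(bx[:,0]**2+bx[:,1]**2+bz**2).min()
    fg=np.linalg.norm(np.maximum(abs(D[:,:2])-[.012,.016],0),axis=1);fg=np.hypot(fg,np.maximum(D[:,2],0)).min()
    print(round(th,1),T.round(3),None if q is None else np.round(q,2),'body',body.round(3),'finger',fg.round(3))
E
```

```text
w4 cap [-0.      0.0045  0.1116] 0.11170595538625153 ((0.00012926943600177765, 0.0010131802409887314), (0.044904813170433044, 0.0450054407119751), 89.94779968261719)
collar h 0.007999795300071676 1102 x,y [[-0.0311  0.0074]
 [ 0.0318  0.0318]]
knob [ 0.0853 -0.0611  0.0623] 8 theta 0.11802425692676749
s4 cap [0.0012 0.006  0.1109] 0.11077409014605312 ((0.0003615301102399826, 0.0004292558878660202), (0.047765038907527924, 0.04469441622495651), 89.24810028076172)
collar h 0.007434340755760876 249 x,y [[-0.0315 -0.0283]
 [ 0.0314  0.0324]]
knob [ 0.0796 -0.0587  0.0478] 75 theta 0.09594173746162489
scene orange world [[0.441, -0.436, 0.021], [0.565, -0.286, 0.157]] sock [[-0.023, -0.341, -0.085], [0.062, -0.258, -0.029], [0.107, -0.202, 0.043]]
side orange world [[0.429, -0.426, 0.023], [0.558, -0.282, 0.163]] sock [[-0.033, -0.334, -0.077], [0.025, -0.256, -0.012], [0.102, -0.2, 0.052]]
0.0 [ 0.569 -0.127  0.15 ] [-0.4  -0.13  2.1   0.12  0.75 -1.83] body 0.145 finger 0.167
0.2 [ 0.568 -0.144  0.151] [-0.44 -0.13  2.09  0.14  0.76 -1.68] body 0.138 finger 0.153
0.4 [ 0.564 -0.16   0.151] [-0.48 -0.12  2.09  0.16  0.76 -1.53] body 0.127 finger 0.136
0.6 [ 0.557 -0.176  0.149] [-0.52 -0.13  2.09  0.18  0.76 -1.38] body 0.106 finger 0.119
0.8 [ 0.547 -0.19   0.146] [-0.56 -0.13  2.11  0.21  0.77 -1.24] body 0.086 finger 0.104
1.0 [ 0.536 -0.201  0.142] [-0.59 -0.15  2.12  0.23  0.77 -1.09] body 0.076 finger 0.092
1.2 [ 0.522 -0.21   0.137] [-0.63 -0.16  2.15  0.25  0.77 -0.94] body 0.082 finger 0.083
1.4 [ 0.507 -0.216  0.131] [-0.66 -0.18  2.18  0.27  0.76 -0.78] body 0.093 finger 0.079
1.6 [ 0.492 -0.219  0.124] [-0.69 -0.21  2.21  0.29  0.76 -0.62] body 0.096 finger 0.075
```

```bash
python3 - <<'E'
from h import *
import pickle
B=np.c_[X,Y,N]
def pose(th,off,h):
    k=np.array([.082*np.cos(th),-.051-.082*np.sin(th)]);t=np.array([-np.sin(th),-np.cos(th)]);p=k-t*off
    return W(*p,h).tolist(),rv(Rot(-N,-(X*t[0]+Y*t[1])))
def st(t): print(t,'tcp',((np.array(r.current_eef_pos())-S)@B*1000).round(1),'F',(np.array(r.current_contact_force())@B).round(1),round(r.current_time(),1))
r.gripper_to(0.0)
r.reach(*pose(.1,.038,.13));st('above')
s=r.line_to(pose(.1,.038,.045)[0],rate=.12,f_stop=15);st(s)
if not s:
    for th in(.15,.35,.55,.75,.95,1.15,1.35,1.5,1.58,1.66):
        p,o=pose(th,.023,.045);s=r.line_to(p,o,rate=.08,f_stop=12);st((th,s))
        if s: break
E
```

```text
above tcp [ 85.3 -21.3 130.1] F [ 0.1 -0.1 -0.8] 18.6
False tcp [ 86.  -21.4  45.5] F [ 0.3  0.3 -0.4] 19.5
(0.15, False) tcp [ 85.  -41.1  45.5] F [ 0.7 -0.1 -0.1] 19.9
(0.35, False) tcp [ 85.  -57.5  45.1] F [-0.2 -0.3  0. ] 20.2
(0.55, False) tcp [ 81.9 -74.   45. ] F [0.2 0.8 0.1] 20.6
(0.75, False) tcp [ 75.6 -89.8  45. ] F [ 0.2 -0.1  0.2] 21.0
(0.95, False) tcp [  66.4 -104.1   45. ] F [ 0.1  1.4 -0.1] 21.3
(1.15, False) tcp [  54.6 -116.2   45. ] F [-0.4  0.5 -0.3] 21.7
(1.35, False) tcp [  40.6 -125.7   45. ] F [-0.4  0.4 -0.3] 22.1
(1.5, False) tcp [  29. -131.   45.] F [-0.4 -0.5  0.2] 22.4
(1.58, False) tcp [  22.5 -133.    45. ] F [-0.9 -0.5  0.4] 22.6
(1.66, False) tcp [  16.1 -134.8   45.2] F [ 0.4  0.1 -0.1] 22.9
```

```bash
python3 - <<'E'
from h import *
import pickle
B=np.c_[X,Y,N]
p=(np.array(r.current_eef_pos())-S)@B
s=r.line_to(W(p[0]-.02,p[1],p[2]).tolist(),rate=.03,f_stop=10)
p=(np.array(r.current_eef_pos())-S)@B;print(s,p.round(4),np.array(r.current_contact_force())@B)
r.dwell(.3)
r.line_to(W(p[0]+.03,p[1],p[2]).tolist(),rate=.1)
r.line_to(W(p[0]+.03,p[1],p[2]+.12).tolist(),rate=.15);r.dwell(.3)
d=cam('side');pickle.dump(d,open('s5.pkl','wb'));P,uv=pts(d,np.ones((480,640),bool));L=(P-S)@B
hs=cv2.cvtColor(d['color'],cv2.COLOR_RGB2HSV).astype(int)[uv[:,1],uv[:,0]]
c=((hs[:,0]<6)|(hs[:,0]>172))&(hs[:,1]>150)&(L[:,2]>.02)&(L[:,2]<.075)&(L[:,1]<-.05)&(L[:,1]>-.17)&(abs(L[:,0])<.1)
m=L[c].mean(0);print('knob',m.round(4),c.sum(),'theta',np.arctan2(-(m[1]+.051),m[0]))
k=(abs(L[:,0])<.04)&(abs(L[:,1])<.04);c=k&(L[:,2]>.107)&(L[:,2]<.117)&(hs[:,2]<80);print('cap',np.median(L[c],0))
cv2.imwrite('pics/s5.png',cv2.resize(d['color'][130:300,280:440],None,fx=3,fy=3)[:,:,::-1]);print(r.current_time())
E
```

```text
True [ 0.016  -0.135   0.0455] [ 3.07035975  0.99617182 -0.17017866]
knob [-0.0005 -0.1289  0.0456] 90 theta 1.5773251818129055
cap [0.00075467 0.01300249 0.11072471]
25.1917
```

View pics/s5.png

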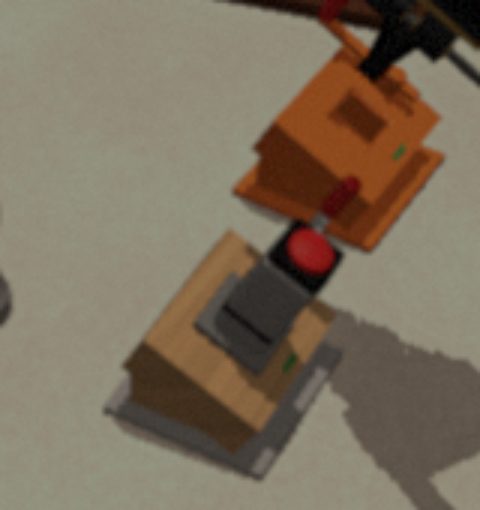

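The side view shows the lever swung fully round, with the knob at crop (340,195), which measures about 1.57 rad. The mill is still seated and the gripper is clear of everything, so I'm handing in.

```bash
python3 -c "
from rig import r
print(r.sign_off())"
```

```text
the job is handed in; nothing more can be done
None
```

The mill is fully home in the bamboo dock with its collar flat, the lever is swung to about 1.57 rad over the collar, the arm is clear, and I handed the job in at about 25 s; the sign-off returned no verdict.

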